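Stamp a form square in the corner of a stamping guide and hold the impression

ROBOT

A 7-joint arm with a two-finger parallel gripper is mounted at the origin on a cart in front of the work surface, level with it; the furniture and walls round the work are solid. World frame = base frame: x ahead of the robot, y to its left, z up, the work surface at z = 0. Lengths are in m, angles in rad, forces in N, time in s.
With the tool pointing down it reaches from about 0.4 to 0.875 m from the base axis. Payload 19.3 kg.
Tool frame: the origin (TCP) lies midway between the tips of the shut fingers; the grasp point (between the pads) lies 19 mm behind it; z points along the fingers, y is the line along which they close (so a half turn about z gives the same grasp; the last joint's range is limited). The gripper opens to 85 mm and grips with 20 to 120 N. Pads are 22 mm wide; open, the fingers measure 114 mm over their backs; the gripper's body (76 mm by 85 mm) begins 54 mm behind the grasp point. The pads swing forward as they close: fully open they stand 13 mm farther back than shut.
Start: joints at [-1.216, 0.521, -0.036, 1.599, 0.021, 1.021, -0.113], TCP at [0.258, 0.569, 0.231] pointing down, gripper open.
Joint ranges: [-2.91, 2.91], [-0.3, 2.13], [-1.5, 1.42], [0.17, 2.43], [-1.26, 4.41], [0.16, 1.93], [-2.52, 2.52]. Speed limits (rad/s): [1.89, 1.89, 2.39, 2.39, 3.01, 3.01, 3.01].

INTERFACE

Orientations are given as [roll, pitch, yaw] about the fixed x, y, z axes, in that order (R = Rz(yaw) Ry(pitch) Rx(roll)).
In Python, from workcell import bot, optics gives the robot as it stands (bot), with the cameras (optics).
- The arm moves only by the tool nudge_tcp, called as name([rows], argument=value, ...), one row to a line, values as JSON. Schema: {"type":"object","properties":{"plan":{"type":"array","items":{"type":"object","properties":{"finger_gap":{"type":"number"},"trans":{"type":"array","items":{"type":"number"},"minItems":3,"maxItems":3},"r":{"type":"array","items":{"type":"number"},"minItems":3,"maxItems":3}},"additionalProperties":false,"required":["finger_gap"]},"minItems":1,"maxItems":5},"squeeze":{"type":"number"},"only":{"type":"string"},"quiet":{"type":"boolean"},"lines":{"type":"string"}},"required":["plan"],"additionalProperties":false}. plan is a list of rows, 1 to 5 of them, each an object with the fields finger_gap (the finger opening in m), trans (a list: dx, dy, dz in normalised numbers (1 is 0.6 m)), r (a list: a rotation vector rx, ry, rz in fractions of the full range, 1 being 60 degrees); a field left out counts as zero (the opening has to be given); each row is the pose to reach, as a shift and turn from the pose commanded when the call began, along the tool's axes at that moment; what a row does not reach only later rows make up. A row lasts 1/8 s, in which the tool goes at most 0.0625 m and 0.188 rad, less where a joint would pass 70% of its speed; a pose out of reach is approached as far as the arm can. The fingers move at their own pace and stop on an object; squeeze is the grip in N (left out, the last holds). Time passes only in rows, so rows that do not move let the fingers close. The tool returns the time, the measured TCP pose, the force, the opening and the grip force at its end. only (a regular expression) keeps the lines of the reply that match it, lines (a string "A,B") keeps lines A to B, and quiet returns only ok. No shift or turn number may pass 1 either way. Input that does not fit is refused with a message, and nothing moves.
- bot.observe(): the state, without advancing time (a new reading comes with each control period).
- optics.grab_frame(name): name is "side" or "top" or "wrist"; returns the picture (400x640x3 uint8, blue, green, red); there is no depth.
- optics.calibration(name): a dict with "vfov" (degrees; the focal length in pixels is half the picture's height over the tangent of half this angle, whatever the lens; pixels are square), "cx", "cy" (the principal point, pixels), "eye" and "attitude" of the camera in the world. Camera axes: x right, y down, z forward; pixel columns grow to the right and rows downward; lengths in m; the calibration is good to about 2 mm. A picture is of the moment at which its call begins: read the wrist's pose just before it. calibration takes no time and is no camera call; for the wrist camera it gives the pose at the moment of the call.
- bot.job_done(): hands the job in; it is judged then, once.
The state is a dict: "clock": time; "qpos": joint angles; "qd": joint speeds; "joint_efforts": joint torques, N m; "position": TCP position; "tool_rot": TCP orientation; "force": force on the tool from outside, world axes, zero at the start; "moment": the same for the moment, N m; "grip_width": finger opening in m; "finger_force": force on a finger pad.
Only numpy, scipy, OpenCV 4.12 (cv2) and the standard library are available. Lean on these libraries where they do the work, as an engineer would, in place of code of your own. Each camera call takes 0.05 s, during which the arm holds its last target. There are 200 camera calls.

TASK

Stamp the form on the clipboard: take the shortest of the three self-inking stamps, stand it on the form inside the metal corner with its long side along the long bar, and push it firmly home against both bars. Only when it sits snug against both, press its housing all the way down, and finish while you still hold it pressed down and pushed against both bars. It must not print anywhere else, and everything else on the desk stays where it is.

Things in the scene. Friction and masses are not known exactly. Their poses are not given: they have to be found in the camera images.
- stamp_short: Shortest of three self-inking stamps (75 mm tall, about 75 g): black housing over an open grey foot frame. Origin: centre of underside, z up. The foot, which meets paper and bars, is 32 mm along x, 46 mm along y, 34 mm high. The housing, 36 to 75 mm up, 35 mm along x, 49 mm along y, is the part to grip (1.5 mm over the foot all round). A half turn about z makes no difference.
- stamp_short_press (a joint): How far the stamp's housing is pushed down over its foot frame, in m: 0 = up, 0.012 = right down (it prints). A spring holds it up: about 2 N to start it moving, 5 to 6 N right down, where it stops hard; it springs back when let go.
- form_board: Clipboard with a printed form, fixed on the desk: a board 230 mm along its x, 170 mm along its y, paper surface 5 mm above the desk. Origin: centre of its underside; z up; +x points to the end with the steel lever clip (20 mm high).
- long_bar: Long aluminium bar of the stamping square, fixed to the board across it: it runs along the board's y over its full width, 14 mm wide, top 10 mm above the paper (clamp screws at its ends 7 mm more). Its flat guiding face looks to the board's -x and lies at x = +20 mm of the board. Pose as the board's.
- short_bar: Short aluminium bar of the stamping square, fixed to the board, at right angles to the long one: it runs along the board's x from the long bar 70 mm towards -x, 14 mm wide, top 10 mm above the paper (a thumbscrew where the bars meet stands 9 mm higher). Its flat guiding face looks to the board's -y and lies at y = +45 mm of the board. Pose as the board's.
- corner (a point): The inner corner where the two guiding faces meet, at paper height; axes as the board's. The stamp goes on its -x, -y side: push towards the board's +x and +y. The foot slides easily on paper and bars (friction about 0.3).
- stamp_place (a point): Point on the paper where the centre of the stamp's underside is when its foot sits home in the corner: 16 mm in -x and 23 mm in -y of the corner; axes as the board's. The stamp's y (its long side) then runs along the board's y.
- stamp_mid: Another self-inking stamp, same shape, 85 mm tall; leave it. Origin: centre of its underside.
- stamp_tall: Another self-inking stamp, same shape, 88 mm tall; leave it. Origin: centre of its underside.
- eraser: Eraser, 21x42x13 mm, lying on the desk; leave it.
- ink_pad: Flat closed ink pad, 72x112x16 mm; leave it.
- stapler: Desk stapler, 137x34x46 mm; leave it.
- clip_pot: Small round pot of paper clips, 58 mm wide, 40 mm high; leave it.
- pen_blue: Pen, 142x10x10 mm, lying on the desk; leave it.

How it is judged:
On the way:
1. the stamp stands in the corner, long side along the long bar, pushed against both bars (over 1 N each) with its housing still up (pressed less than 3 mm) (horizontal distance between stamp_short and stamp_place below 0.003 m and angle between the y axis of stamp_short and the y axis of form_board, either way round below 0.05 rad and contact force between stamp_short and long_bar above 1 N and contact force between stamp_short and short_bar above 1 N and z of stamp_short in the frame of stamp_place below 0.004 m and value of joint stamp_short_press below 0.003 m), for 0.2 s.
At the end, for the whole second after the job is handed in: The robot still holds the stamp pressed down by over 10 of its 12 mm, foot flat on the form, in the corner within 3 mm and 0.05 rad, pushing against both bars with over 1 N each, at rest (horizontal distance between stamp_short and stamp_place below 0.003 m and angle between the y axis of stamp_short and the y axis of form_board, either way round below 0.05 rad and contact force between stamp_short and long_bar above 1 N and contact force between stamp_short and short_bar above 1 N and z of stamp_short in the frame of stamp_place below 0.004 m and value of joint stamp_short_press above 0.01 m and angle between stamp_short's own z axis and vertical below 0.05 rad and contact force between the fingers and stamp_short above 2 N and linear speed of stamp_short below 0.01 m/s); the arm keeps its last pose, push and grip.
It fails at once if the stamp prints (pressed over 5 mm) while it is not in its place in the corner (value of joint stamp_short_press above 0.005 m and (horizontal distance between stamp_short and stamp_place above 0.004 m or z of stamp_short in the frame of stamp_place above 0.006 m)).
It fails at once if another thing on the desk is moved by over 30 mm (distance of any of stamp_mid, stamp_tall, eraser, ink_pad, stapler, clip_pot, pen_blue from where it was at the start of the episode above 0.03 m).
It fails at once if another stamp is knocked over (angle between any of stamp_mid, stamp_tall's own z axis and vertical above 0.5 rad).
It also fails if it takes over 51 s, if anything falls off the work surface, if the arm or the gripper's body presses on something with over 40 N, if the wrist force passes 120 N, or if a joint passes its speed limit or range.

## Working session

There is one attempt and no reset: what is moved stays moved. The work goes in short steps, Python scripts to look and compute and a tool call to move; the robot and the scene stay as the last step left them, time stands still between calls to the robot, and variables do not carry over. Pictures are saved under pics/ and viewed, at most 13 in all, crops included, and the job is handed in when it is done.

```bash
ls; mkdir -p pics; python3 - <<'E'
from workcell import bot, optics
import cv2
for n in ("top","side"):
    c=optics.calibration(n);print(n,c)
    cv2.imwrite(f"pics/{n}0.png",optics.grab_frame(n))
print(bot.observe())
E
```

```text
pics
workcell.py
top {'vfov': 42.75086017472347, 'cx': 314.6196647104238, 'cy': 206.21566971503108, 'eye': array([ 0.32443418, -0.0143334 ,  1.5046017 ]), 'attitude': array([-2.97429996, -0.01164529, -1.5778308 ])}
side {'vfov': 55.346535670677234, 'cx': 323.41110869511124, 'cy': 200.87293607428626, 'eye': array([ 0.28339666, -0.95871512,  0.64179786]), 'attitude': array([-2.08638846, -0.01496275, -0.29614742])}
{'clock': 0.1, 'qpos': array([-1.21617972,  0.52191627, -0.0363023 ,  1.59994632,  0.02119842,
        1.02113288, -0.11278941]), 'qd': array([-0.00124242, -0.00100975,  0.00105924, -0.00046602, -0.00231053,
       -0.00048454, -0.00091153]), 'joint_efforts': array([ 3.08987270e-03, -9.28496289e+01,  1.98298641e+00, -3.70531869e+01,
        1.79380394e-02,  5.28102639e-03,  1.38482096e-05]), 'position': array([0.25751367, 0.56914502, 0.23080902]), 'tool_rot': array([-3.14057815e+00,  8.37275978e-05,  2.71675299e+00]), 'force': array([-0.06538162,  0.54196213, -0.00977026]), 'moment': array([ 0.01712729,  0.01805966, -0.01101872]), 'finger_force': 0.0, 'grip_width': 0.08501744206962669}
```

View pics/top0.png

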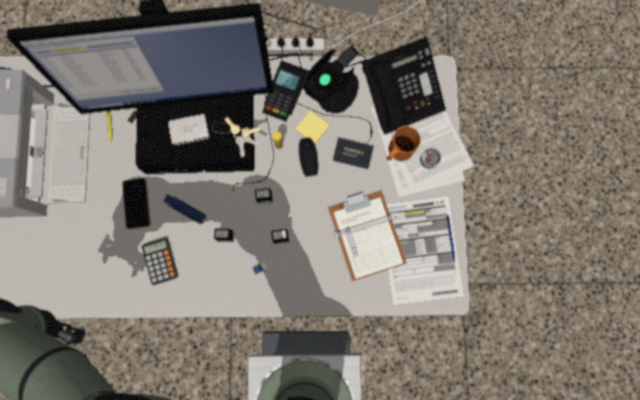

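View pics/side0.png

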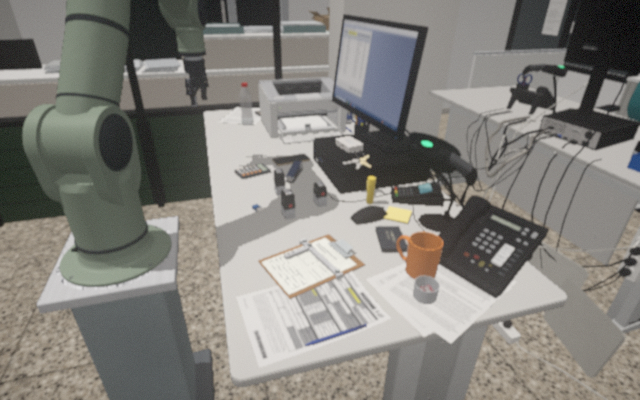

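The top view shows stamps at about (263,195), (223,234) and (279,236), and the board centred near (367,235). The side view shows the stamps at about (280,178), (288,198) and (320,190). I'll enlarge both.

```bash
cat > h.py <<'E'
import numpy as np
from scipy.spatial.transform import Rotation as R
from workcell import bot, optics
import cv2
def cam(c):
    return 200/np.tan(np.radians(c['vfov']/2)), R.from_euler('xyz',c['attitude']).as_matrix()
def ray(c,u,v,z):
    f,M=cam(c); d=M@np.array([(u-c['cx'])/f,(v-c['cy'])/f,1]); e=np.array(c['eye'])
    return e+d*(z-e[2])/d[2]
def proj(c,p):
    f,M=cam(c); q=M.T@(np.array(p)-c['eye']); return np.array([c['cx']+f*q[0]/q[2],c['cy']+f*q[1]/q[2]])
def crop(im,x0,y0,w,h,s,name):
    cv2.imwrite(name,cv2.resize(im[y0:y0+h,x0:x0+w],None,fx=s,fy=s,interpolation=cv2.INTER_CUBIC))
E
python3 - <<'E'
from h import *
t=cv2.imread('pics/top0.png');s=cv2.imread('pics/side0.png')
crop(t,205,180,210,110,3.8,'pics/a.png') if False else crop(t,205,180,200,110,4,'pics/a.png')
crop(s,240,150,130,100,6,'pics/b.png')
c=optics.calibration('top')
for u,v in [(263,195),(223,234),(279,236),(367,235)]: print(ray(c,u,v,.07 if u<300 else 0.005).round(3))
E
```

```text
[0.6   0.114 0.07 ]
[0.489 0.226 0.07 ]
[0.482 0.068 0.07 ]
[ 0.491 -0.188  0.005]
```

View pics/a.png

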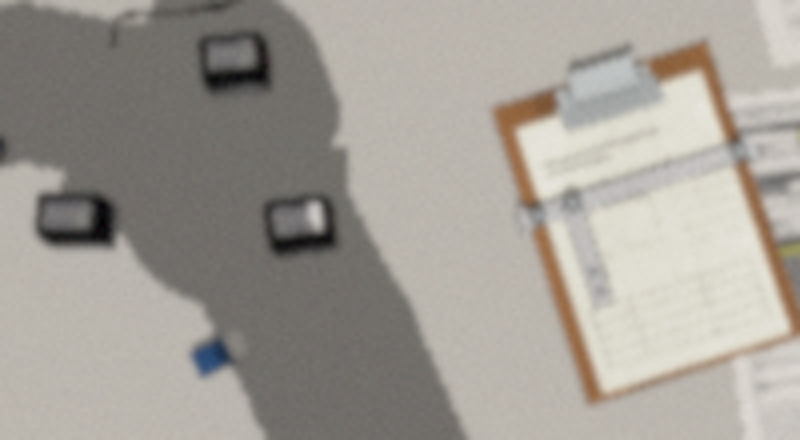

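View pics/b.png

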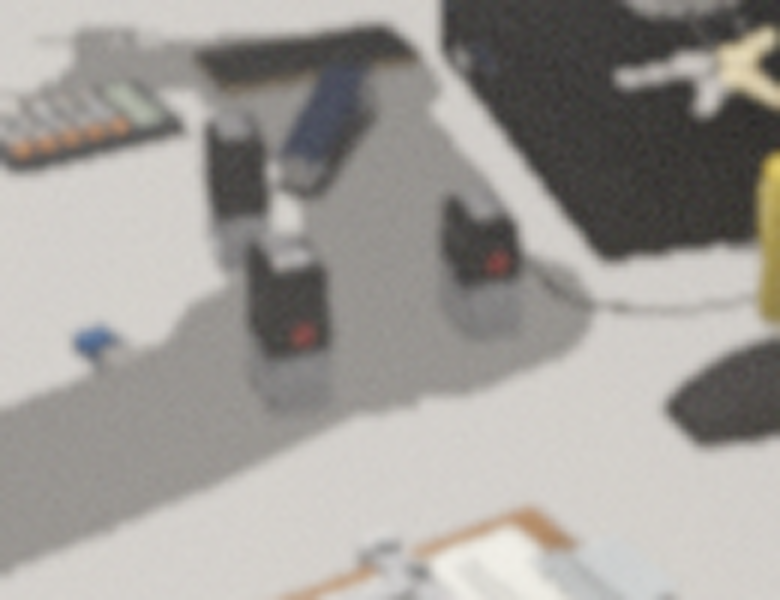

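The top crop shows the three stamps and the bars. The long bar runs from crop (530,215) to (740,150), so the board yaw is about 0.30. In the side crop, the right-hand stamp's housing, at about (480,240), is clearly shorter than the other two. That makes it the short stamp, at world (0.60, 0.114). I'll move over it and use the wrist camera.

Careful with the scale: shifts go in shares of 0.6 m and turns go in shares of 60 degrees. That gives: -0.25 m / 0.6 = -0.4167, -0.07 m / 0.6 = -0.1167, 0.9 rad / 1.0472 = 0.8594.

nudge_tcp([
  {"finger_gap": 0.085, "trans": [-0.0833, -0.055, -0.0233], "r": [0, 0, 0.1719]},
  {"finger_gap": 0.085, "trans": [-0.1667, -0.11, -0.0467], "r": [0, 0, 0.3438]},
  {"finger_gap": 0.085, "trans": [-0.25, -0.165, -0.07], "r": [0, 0, 0.5157]},
  {"finger_gap": 0.085, "trans": [-0.3333, -0.22, -0.0933], "r": [0, 0, 0.6875]},
  {"finger_gap": 0.085, "trans": [-0.4167, -0.275, -0.1167], "r": [0, 0, 0.8594]},
], squeeze=40)

```text
clock: 0.72
position: [0.418, 0.3142, 0.3017]
tool_rot: [-3.141, -0.0, 1.811]
force: [0.5, 0.4, 0.3]
grip_width: 0.0847
finger_force: 0.0
```

```bash
cat > d.py <<'E'
# print tool-frame shift and yaw to reach a world TCP target with the tool's y axis at angle a
import sys
from h import *
x,y,z,a=map(float,sys.argv[1:5]); o=bot.observe(); M=R.from_euler('xyz',o['tool_rot']).as_matrix()
print('cur',o['clock'],o['position'].round(4),o['tool_rot'].round(4),'F',o['force'].round(2),'w',round(o['grip_width'],4),round(o['finger_force'],1))
ya=np.arctan2(M[1,1],M[0,1]); t=(a-ya+np.pi/2)%np.pi-np.pi/2
print('yaxis',round(ya,4),'shift',(M.T@(np.array([x,y,z])-o['position'])).round(4),'rz',round(-t,4),'q',o['qpos'].round(2))
E
python3 d.py 0.54 0.12 0.30 0.11
```

```text
cur 0.725 [0.418  0.3142 0.3017] [-3.1414e+00 -1.0000e-04  1.8108e+00] F [0.52 0.43 0.25] w 0.0847 0.0
yaxis 0.24 shift [-0.2176  0.0723  0.0017] rz 0.13 q [-0.95  0.29  0.25  1.79 -0.08  1.07 -0.44]
```

Scaled: -0.2175 m / 0.6 = -0.3625, -0.162 m / 0.6 = -0.27, 0.13 rad / 1.0472 = 0.1241.

nudge_tcp([
  {"finger_gap": 0.085, "trans": [-0.09, 0.03, 0], "r": [0, 0, 0.0286]},
  {"finger_gap": 0.085, "trans": [-0.18, 0.06, 0], "r": [0, 0, 0.0573]},
  {"finger_gap": 0.085, "trans": [-0.27, 0.09, 0], "r": [0, 0, 0.0955]},
  {"finger_gap": 0.085, "trans": [-0.3625, 0.12, 0], "r": [0, 0, 0.1241]},
  {"finger_gap": 0.085, "trans": [-0.3625, 0.12, 0], "r": [0, 0, 0.1241]},
])

```text
clock: 1.35
position: [0.5416, 0.1182, 0.3011]
tool_rot: [3.142, 0.002, 1.68]
force: [-0.3, 0.6, -0.2]
grip_width: 0.0849
finger_force: 0.0
```

```bash
python3 - <<'E'
from h import *
import json
c=optics.calibration('wrist'); im=optics.grab_frame('wrist'); cv2.imwrite('pics/w1.png',im)
json.dump({k:np.array(v).tolist() for k,v in c.items()},open('w1.json','w')); print(c)
for p in [(.6,.114,.075),(.482,.068,.08),(.49,-.188,.005)]: print(proj(c,p))
E
python3 d.py 0.6 0.114 0.2 0.11
```

```text
{'vfov': 69.11713239950824, 'cx': 319.5130774483207, 'cy': 206.29822327505582, 'eye': array([0.53396208, 0.18586434, 0.44336495]), 'attitude': array([ 2.86898127e+00, -4.34960541e-04,  1.08763749e-01])}
[364.06734182 188.16123554]
[270.138653   213.62054316]
[272.42586041 337.46450485]
cur 1.4 [0.5406 0.1207 0.3009] [-3.1410e+00  7.0000e-04  1.6834e+00] F [-0.61  0.45 -1.74] w 0.0849 0.0
yaxis 0.1126 shift [-0.0133  0.0583  0.1009] rz 0.0026 q [-0.6   0.36  0.37  1.72 -0.14  1.1  -0.08]
```

View pics/w1.png

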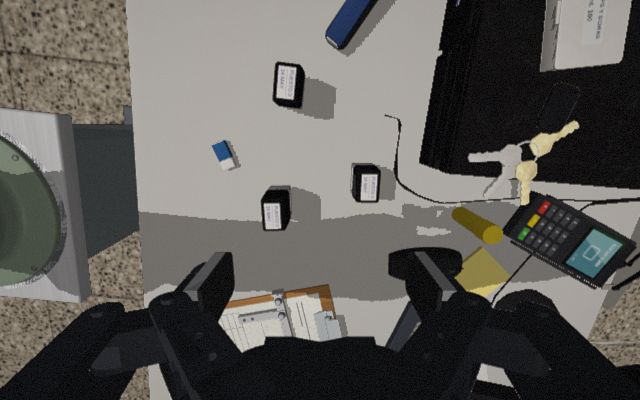

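The wrist view shows the short stamp at about (366,183), with the other two at (288,85) and (275,210). The board's clip end is at (300,320), partly hidden by the gripper. I'll enlarge the short stamp.

```bash
python3 - <<'E'
from h import *
crop(cv2.imread('pics/w1.png'),335,150,60,60,10,'pics/w1c.png')
E
```

```text
(no output)
```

View pics/w1c.png

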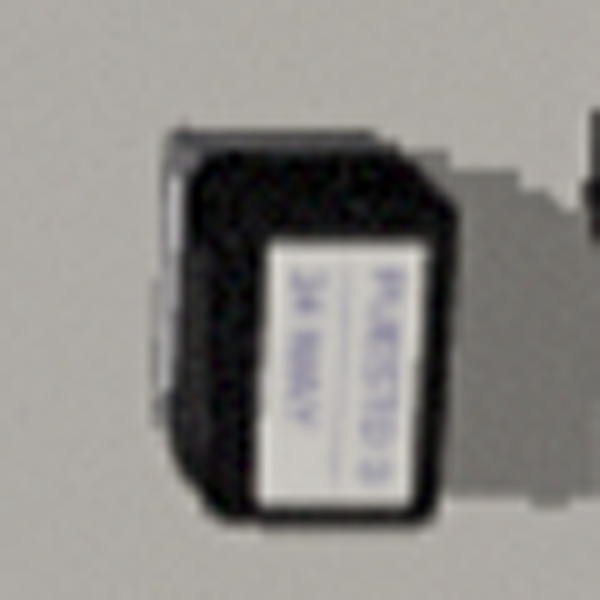

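```bash
python3 - <<'E'
from h import *
import json
c=json.load(open('w1.json')); ps=[]
for u,v in [(272,240),(428,243),(412,508),(254,503)]:
    ps.append(ray(c,335+u/10-.45,150+v/10-.45,.075)); 
ps=np.array(ps); print(ps.round(4), ps.mean(0))
a=ps[0]-ps[3]; b=ps[1]-ps[2]; g=ps[1]-ps[0]; h=ps[2]-ps[3]
for d in(a,b): print('y',np.linalg.norm(d),np.arctan2(-d[0],d[1]))
for d in(g,h): print('x',np.linalg.norm(d),np.arctan2(d[1],d[0]))
# top-outline check: bottom and right edges
for u,v in [(435,380),(340,522),(457,205)]: print(ray(c,335+u/10-.45,150+v/10-.45,.075).round(4))
E
python3 d.py 0.6 0.114 0.2 0.0
```

```text
[[0.5942 0.1325 0.075 ]
 [0.6141 0.1343 0.075 ]
 [0.6177 0.0995 0.075 ]
 [0.597  0.098  0.075 ]] [0.60572887 0.11608097 0.075     ]
y 0.03467438924654939 0.07994295395097098
y 0.034951678503176084 0.10242939718215041
x 0.0199487413661568 0.08935395237922036
x 0.02073388779753841 0.07604988065981838
[0.6179 0.1168 0.075 ]
[0.6086 0.0966 0.075 ]
[0.617  0.1395 0.075 ]
cur 1.4 [0.5406 0.1207 0.3009] [-3.1410e+00  7.0000e-04  1.6834e+00] F [-0.61  0.45 -1.74] w 0.0849 0.0
yaxis 0.1126 shift [-0.0133  0.0583  0.1009] rz 0.1126 q [-0.6   0.36  0.37  1.72 -0.14  1.1  -0.08]
```

```bash
python3 d.py 0.6057 0.1161 0.15 0.09
```

```text
cur 1.4 [0.5406 0.1207 0.3009] [-3.1410e+00  7.0000e-04  1.6834e+00] F [-0.61  0.45 -1.74] w 0.0849 0.0
yaxis 0.1126 shift [-0.0118  0.0642  0.1509] rz 0.0226 q [-0.6   0.36  0.37  1.72 -0.14  1.1  -0.08]
```

Scaled: 0.15 m / 0.6 = 0.25, 0.1 m / 0.6 = 0.1667, 0.022 rad / 1.0472 = 0.021.

nudge_tcp([
  {"finger_gap": 0.085, "trans": [-0.01, 0.0533, 0.0833], "r": [0, 0, 0.0095]},
  {"finger_gap": 0.085, "trans": [-0.02, 0.1067, 0.1667], "r": [0, 0, 0.021]},
  {"finger_gap": 0.085, "trans": [-0.0197, 0.107, 0.25], "r": [0, 0, 0.021]},
  {"finger_gap": 0.085, "trans": [-0.0197, 0.107, 0.25], "r": [0, 0, 0.021]},
  {"finger_gap": 0.085, "trans": [-0.0197, 0.107, 0.25], "r": [0, 0, 0.021]},
])

```text
clock: 2.02
position: [0.6057, 0.1191, 0.1532]
tool_rot: [3.14, -0.0, 1.666]
force: [0.5, -0.1, 0.9]
grip_width: 0.085
finger_force: 0.0
```

```bash
python3 d.py 0.6057 0.1161 0.038 0.09
```

```text
cur 2.025 [0.6057 0.1191 0.1532] [ 3.1401e+00 -5.0000e-04  1.6655e+00] F [ 0.46 -0.12  0.91] w 0.085 0.0
yaxis 0.0947 shift [-0.003  -0.0005  0.1152] rz 0.0047 q [-0.5   0.62  0.32  1.71 -0.24  0.85  0.01]
```

Scaled: 0.05 m / 0.6 = 0.0833, 0.04 m / 0.6 = 0.0667, 0.003 rad / 1.0472 = 0.0029.

nudge_tcp([
  {"finger_gap": 0.085, "trans": [0, 0, 0.0333], "r": [0, 0, 0.0029]},
  {"finger_gap": 0.085, "trans": [0, 0, 0.0667], "r": [0, 0, 0.0029]},
  {"finger_gap": 0.085, "trans": [0, 0, 0.0833], "r": [0, 0, 0.0029]},
  {"finger_gap": 0.085, "trans": [0, 0, 0.0833], "r": [0, 0, 0.0029]},
  {"finger_gap": 0.085, "trans": [0, 0, 0.0833], "r": [0, 0, 0.0029]},
])

```text
clock: 2.65
position: [0.6059, 0.1185, 0.1026]
tool_rot: [3.14, -0.0, 1.662]
force: [-0.0, -0.6, 0.2]
grip_width: 0.0853
finger_force: 0.0
```

```bash
python3 d.py 0.6057 0.1161 0.038 0.09
```

```text
cur 2.65 [0.6059 0.1185 0.1026] [ 3.1400e+00 -3.0000e-04  1.6618e+00] F [-0.05 -0.59  0.22] w 0.0853 0.0
yaxis 0.091 shift [-0.0024 -0.0005  0.0646] rz 0.001 q [-0.48  0.69  0.29  1.74 -0.27  0.75  0.03]
```

Scaled: 0.0645 m / 0.6 = 0.1075, -0.0024 m / 0.6 = -0.004, 0.001 rad / 1.0472 = 0.001.

nudge_tcp([
  {"finger_gap": 0.085, "trans": [-0.004, -0.0008, 0.05], "r": [0, 0, 0.001]},
  {"finger_gap": 0.085, "trans": [-0.004, -0.0008, 0.0833], "r": [0, 0, 0.001]},
  {"finger_gap": 0.085, "trans": [-0.004, -0.0008, 0.1075], "r": [0, 0, 0.001]},
  {"finger_gap": 0.085, "trans": [-0.004, -0.0008, 0.1075], "r": [0, 0, 0.001]},
  {"finger_gap": 0.085, "trans": [-0.004, -0.0008, 0.1075], "r": [0, 0, 0.001]},
])

```text
clock: 3.28
position: [0.6055, 0.116, 0.0374]
tool_rot: [3.141, -0.0, 1.661]
force: [0.7, -1.0, 0.1]
grip_width: 0.0852
finger_force: 0.0
```

```bash
python3 d.py 0.6057 0.1161 0.038 0.09
```

```text
cur 3.275 [0.6055 0.116  0.0374] [ 3.1408e+00 -1.0000e-04  1.6607e+00] F [ 0.67 -0.96  0.12] w 0.0852 0.0
yaxis 0.0899 shift [ 0.0001  0.0003 -0.0006] rz -0.0001 q [-0.45  0.78  0.25  1.76 -0.3   0.64  0.06]
```

nudge_tcp([
  {"finger_gap": 0.03},
  {"finger_gap": 0.03},
  {"finger_gap": 0.03},
  {"finger_gap": 0.03},
  {"finger_gap": 0.03},
], squeeze=60)

```text
clock: 3.9
position: [0.6051, 0.116, 0.0369]
tool_rot: [3.141, -0.0, 1.661]
force: [-0.2, 0.5, 1.0]
grip_width: 0.0323
finger_force: 61.3
```

Scaled: -0.21 m / 0.6 = -0.35, -0.19 m / 0.6 = -0.3167.

nudge_tcp([
  {"finger_gap": 0.03, "trans": [0, 0, -0.05]},
  {"finger_gap": 0.03, "trans": [0, 0, -0.1333]},
  {"finger_gap": 0.03, "trans": [0, 0, -0.225]},
  {"finger_gap": 0.03, "trans": [0, 0, -0.3167]},
  {"finger_gap": 0.03, "trans": [0, 0, -0.35]},
])

```text
clock: 4.53
position: [0.6059, 0.1159, 0.2501]
tool_rot: [3.138, -0.001, 1.661]
force: [-1.4, 0.1, -1.6]
grip_width: 0.0321
finger_force: 61.1
```

```bash
python3 d.py 0.48 -0.24 0.25 0.30
```

```text
cur 4.525 [0.6059 0.1159 0.2501] [ 3.1378e+00 -8.0000e-04  1.6606e+00] F [-1.39  0.13 -1.65] w 0.0321 61.1
yaxis 0.0898 shift [-0.3432 -0.1573 -0.0008] rz -0.2102 q [-0.53  0.51  0.36  1.62 -0.2   1.04 -0.02]
```

Scaled: -0.25 m / 0.6 = -0.4167, -0.2 m / 0.6 = -0.3333, -0.21 rad / 1.0472 = -0.2005.

nudge_tcp([
  {"finger_gap": 0.03, "trans": [-0.0833, -0.0383, 0], "r": [0, 0, -0.0382]},
  {"finger_gap": 0.03, "trans": [-0.1667, -0.0767, 0], "r": [0, 0, -0.0764]},
  {"finger_gap": 0.03, "trans": [-0.25, -0.115, 0], "r": [0, 0, -0.1146]},
  {"finger_gap": 0.03, "trans": [-0.3333, -0.1533, 0], "r": [0, 0, -0.1528]},
  {"finger_gap": 0.03, "trans": [-0.4167, -0.1917, 0], "r": [0, 0, -0.2005]},
])

```text
clock: 5.15
position: [0.512, -0.145, 0.2469]
tool_rot: [3.142, 0.0, 1.872]
force: [-0.4, 0.5, -1.1]
grip_width: 0.0322
finger_force: 61.0
```

```bash
python3 d.py 0.48 -0.24 0.25 0.30
```

```text
cur 5.15 [ 0.512  -0.145   0.2469] [3.1415 0.     1.8724] F [-0.44  0.47 -1.09] w 0.0322 61.0
yaxis 0.3016 shift [-0.0812 -0.0588 -0.0031] rz 0.0016 q [-0.11  0.38  0.37  1.84 -0.16  0.95  0.63]
```

Scaled: -0.08 m / 0.6 = -0.1333, -0.058 m / 0.6 = -0.0967.

nudge_tcp([
  {"finger_gap": 0.03, "trans": [-0.0667, -0.05, 0]},
  {"finger_gap": 0.03, "trans": [-0.1333, -0.0967, 0]},
  {"finger_gap": 0.03, "trans": [-0.1333, -0.0967, 0]},
  {"finger_gap": 0.03, "trans": [-0.1333, -0.0967, 0]},
])

```text
clock: 5.65
position: [0.4812, -0.2366, 0.2467]
tool_rot: [-3.142, -0.0, 1.871]
force: [0.9, -0.2, -0.4]
grip_width: 0.0321
finger_force: 61.0
```

```bash
python3 - <<'E'
from h import *
import json
c=optics.calibration('wrist'); o=bot.observe(); im=optics.grab_frame('wrist'); cv2.imwrite('pics/w2.png',im)
d={k:np.array(v).tolist() for k,v in c.items()}; d['pos']=o['position'].tolist(); d['rot']=o['tool_rot'].tolist()
json.dump(d,open('w2.json','w')); print(o['position'],o['tool_rot'])
E
```

```text
[ 0.48119687 -0.23664992  0.24667125] [-3.14155009e+00 -4.03473758e-04  1.87059003e+00]
```

View pics/w2.png

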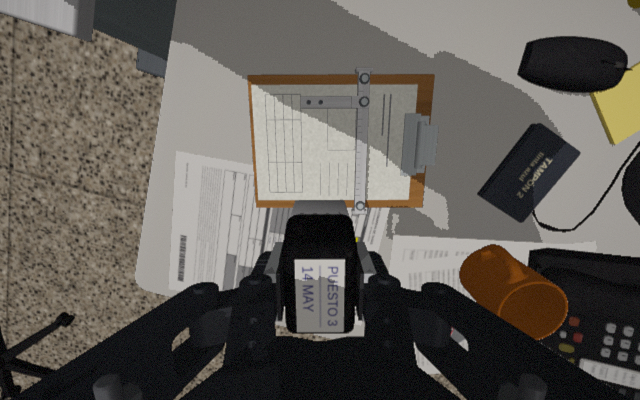

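The wrist view shows the stamp held upright with its label at (319,295). The board's corners are near (249,75), (434,75), (424,206) and (256,207). The long bar runs along column ~361 and the short bar along row ~102. I'll enlarge the area around the corner.

```bash
python3 - <<'E'
from h import *
crop(cv2.imread('pics/w2.png'),290,60,90,100,6,'pics/w2c.png')
E
```

```text
(no output)
```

View pics/w2c.png

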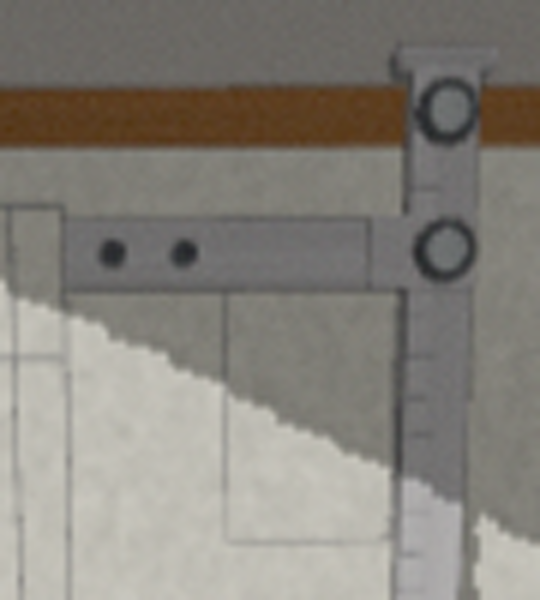

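```bash
python3 - <<'E'
from h import *
import json
c=json.load(open('w2.json')); P=lambda u,v,z,o=(290,60),s=6: ray(c,o[0]+u/s-.4,o[1]+v/s-.4,z)
print('corner top',P(406,286,.015),'base',P(400,292,.005))
a=P(66,287,.015)-P(406,286,.015); print('short',np.linalg.norm(a),np.arctan2(-a[1],-a[0]))
b=P(406,292,.015)-P(398,570,.015);print('long',np.arctan2(-b[0],b[1]))
r=lambda u,v:ray(c,u,v,.005)
q=[r(249,75),r(434,75),r(424,206),r(256,207)]
print(np.array(q).round(4),np.mean(q,0)); 
for i,j in((0,1),(3,2)): d=q[j]-q[i];print('bx',np.linalg.norm(d),np.arctan2(d[1],d[0]))
for i,j in((3,0),(2,1)): d=q[j]-q[i];print('by',np.linalg.norm(d),np.arctan2(-d[0],d[1]))
bc=np.mean(q,0)[:2]; 
for y in (.29,.30,.31): print(y, bc+R.from_euler('z',y).as_matrix()[:2,:2]@[.02,.045])
# label in hand, z ~ TCP + .038
for z in (.28,.285): print(np.mean([ray(c,u,v,z)[:2] for u,v in [(294,259),(344,259),(342,331),(298,332)]],0))
E
python3 - <<'E'
E
```

```text
corner top [ 0.49873998 -0.13742549  0.015     ] base [ 0.49894116 -0.13799912  0.005     ]
short 0.0692210664797643 0.302182632197293
long 0.30378471073961727
[[ 0.3613 -0.1402  0.005 ]
 [ 0.577  -0.0736  0.005 ]
 [ 0.6294 -0.2309  0.005 ]
 [ 0.4095 -0.3003  0.005 ]] [ 0.49429206 -0.18625623  0.005     ]
bx 0.2256700988755706 0.2994356884420175
bx 0.23065061693163927 0.30542861518677694
by 0.1671845972461326 0.291991054364161
by 0.16583969212322164 0.32193979732034994
0.29 [ 0.50058909 -0.13741622]
0.3 [ 0.50010038 -0.13735569]
0.31 [ 0.49961109 -0.13730005]
[ 0.48171078 -0.23900688]
[ 0.48075924 -0.23593124]
```

```bash
python3 d.py 0.484 -0.177 0.08 0.303
```

```text
cur 5.7 [ 0.4814 -0.2361  0.2467] [-3.1416e+00 -5.0000e-04  1.8717e+00] F [-0.41  0.81 -0.81] w 0.0322 61.0
yaxis 0.3009 shift [0.0556 0.02   0.1667] rz -0.0021 q [ 0.05  0.39  0.39  1.83 -0.18  0.96  0.82]
```

Scaled: 0.1667 m / 0.6 = 0.2778, 0.14 m / 0.6 = 0.2333, -0.002 rad / 1.0472 = -0.0019.

nudge_tcp([
  {"finger_gap": 0.03, "trans": [0.0417, 0.0167, 0.0667], "r": [0, 0, -0.0019]},
  {"finger_gap": 0.03, "trans": [0.0833, 0.0333, 0.15], "r": [0, 0, -0.0019]},
  {"finger_gap": 0.03, "trans": [0.0927, 0.0333, 0.2333], "r": [0, 0, -0.0019]},
  {"finger_gap": 0.03, "trans": [0.0927, 0.0333, 0.2778], "r": [0, 0, -0.0019]},
  {"finger_gap": 0.03, "trans": [0.0927, 0.0333, 0.2778], "r": [0, 0, -0.0019]},
])

```text
clock: 6.32
position: [0.4832, -0.1767, 0.0787]
tool_rot: [-3.139, -0.002, 1.874]
force: [0.7, 0.2, -0.5]
grip_width: 0.0323
finger_force: 61.0
```

nudge_tcp([
  {"finger_gap": 0.03, "trans": [0, 0, 0.0167]},
  {"finger_gap": 0.03, "trans": [0, 0, 0.0333]},
  {"finger_gap": 0.03, "trans": [0, 0, 0.0417]},
  {"finger_gap": 0.03, "trans": [0, 0, 0.0417]},
  {"finger_gap": 0.03, "trans": [0, 0, 0.0417]},
])

```text
clock: 6.95
position: [0.484, -0.178, 0.0554]
tool_rot: [3.141, 0.0, 1.873]
force: [-0.4, 0.1, -1.2]
grip_width: 0.0321
finger_force: 61.0
```

```bash
python3 d.py 0.484 -0.177 0.042 0.303
```

```text
cur 6.95 [ 0.484  -0.178   0.0554] [3.1413e+00 2.0000e-04 1.8727e+00] F [-0.38  0.11 -1.22] w 0.0321 61.0
yaxis 0.3019 shift [0.001  0.0003 0.0134] rz -0.0011 q [ 0.05  0.64  0.25  2.02 -0.31  0.51  0.83]
```

Scaled: 0.0135 m / 0.6 = 0.0225, 0.0125 m / 0.6 = 0.0208.

nudge_tcp([
  {"finger_gap": 0.03, "trans": [0, 0, 0.01]},
  {"finger_gap": 0.03, "trans": [0, 0, 0.0183]},
  {"finger_gap": 0.03, "trans": [0, 0, 0.0208]},
  {"finger_gap": 0.03, "trans": [0, 0, 0.0225]},
  {"finger_gap": 0.03, "trans": [0, 0, 0.0225]},
])

```text
clock: 7.58
position: [0.4838, -0.178, 0.0416]
tool_rot: [-3.142, 0.0, 1.873]
force: [-1.4, 0.1, 1.9]
grip_width: 0.0318
finger_force: 61.4
```

```bash
python3 - <<'E'
from h import *
import json
for n in('side','wrist'):
    c=optics.calibration(n);im=optics.grab_frame(n);cv2.imwrite(f'pics/{n}3.png',im); print(n,proj(c,(.484,-.177,.02)))
    json.dump({k:np.array(v).tolist() for k,v in c.items()},open(n+'3.json','w'))
    o=bot.observe();print(o['position'],o['force'])
s=cv2.imread('pics/side3.png');w=cv2.imread('pics/wrist3.png')
a=cv2.resize(s[200:320,240:400],None,fx=4.9,fy=4.9,interpolation=cv2.INTER_CUBIC);cv2.imwrite('pics/s3c.png',a)
E
```

```text
side [306.16734713 254.96326332]
[ 0.4839039  -0.17801738  0.04170624] [-0.04883339  0.07861694  0.95078442]
wrist [320.4881136  240.30594211]
[ 0.48387087 -0.17799839  0.0417101 ] [-1.05386404 -0.26906337  1.23328071]
```

View pics/s3c.png

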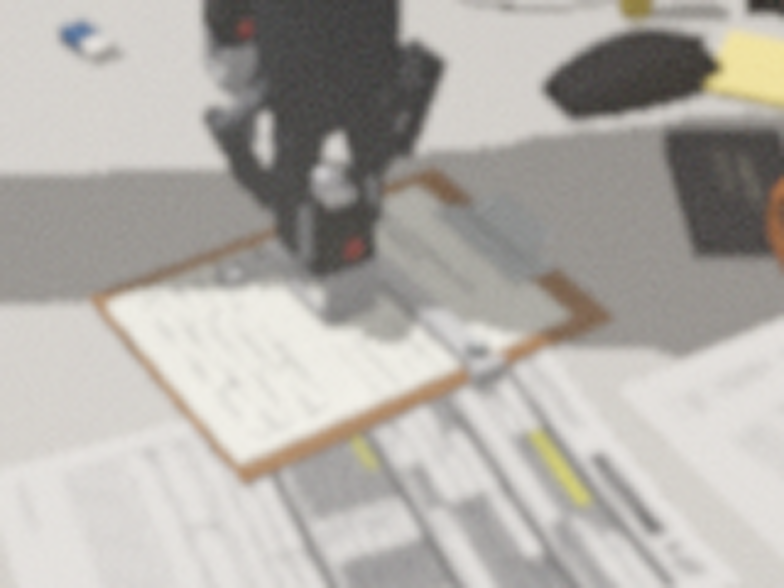

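View pics/wrist3.png

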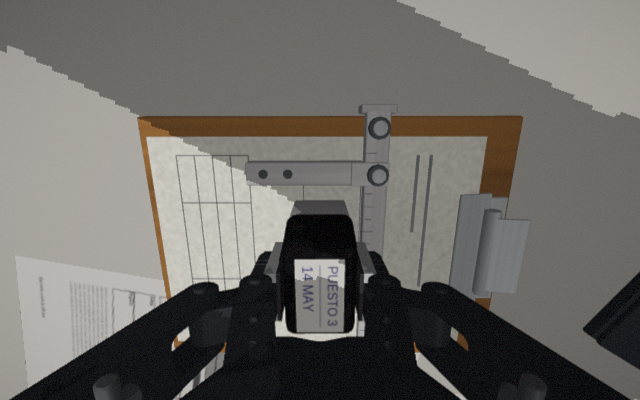

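The side crop shows the stamp upright on the paper beside the long bar. The wrist view shows it aligned with the bars, still about 10 mm short of both. I'll slide it in.

Scaled: 0.009 m / 0.6 = 0.015, 0.008 m / 0.6 = 0.0133.

nudge_tcp([
  {"finger_gap": 0.03, "trans": [0.005, 0.005, 0]},
  {"finger_gap": 0.03, "trans": [0.01, 0.01, 0]},
  {"finger_gap": 0.03, "trans": [0.0133, 0.0133, 0]},
  {"finger_gap": 0.03, "trans": [0.015, 0.015, 0]},
  {"finger_gap": 0.03, "trans": [0.015, 0.015, 0]},
])

```text
clock: 8.3
position: [0.4899, -0.1665, 0.0416]
tool_rot: [3.142, -0.0, 1.873]
force: [-0.1, 0.5, 1.9]
grip_width: 0.032
finger_force: 61.4
```

```bash
cat > f.py <<'E'
from h import *
F=[];
o=bot.observe()
for i in range(3): optics.grab_frame('top'); o=bot.observe(); F.append(o['force'])
M=R.from_euler('z',.303).as_matrix(); F=np.array(F)@M
print('board F',F.mean(0).round(2),'pos',o['position'].round(4),'place rel',(M.T@(o['position']-[.4906,-.1644,.0417])).round(4),o['tool_rot'].round(3),round(o['finger_force'],1))
E
python3 f.py
```

```text
board F [0.77 0.5  1.63] pos [ 0.4898 -0.1666  0.0416] place rel [-0.0014 -0.0019 -0.0001] [ 3.142 -0.     1.873] 61.4
```

Scaled: 0.002 m / 0.6 = 0.0033, 0.0015 m / 0.6 = 0.0025.

nudge_tcp([
  {"finger_gap": 0.03, "trans": [0.0017, 0.0017, 0]},
  {"finger_gap": 0.03, "trans": [0.0025, 0.0025, 0]},
  {"finger_gap": 0.03, "trans": [0.0033, 0.0033, 0]},
  {"finger_gap": 0.03, "trans": [0.0033, 0.0033, 0]},
])

```text
clock: 8.95
position: [0.4907, -0.1643, 0.0415]
tool_rot: [-3.141, -0.0, 1.873]
force: [-3.2, -2.8, 2.4]
grip_width: 0.0319
finger_force: 61.4
```

```bash
python3 f.py
```

```text
board F [-4.33 -1.73  1.75] pos [ 0.4908 -0.1643  0.0415] place rel [ 0.0002  0.     -0.0002] [-3.141 -0.     1.872] 61.4
```

Scaled: 0.0012 m / 0.6 = 0.002, 0.0006 m / 0.6 = 0.001.

nudge_tcp([
  {"finger_gap": 0.03, "trans": [0.001, 0.0003, 0]},
  {"finger_gap": 0.03, "trans": [0.002, 0.0007, 0]},
  {"finger_gap": 0.03, "trans": [0.002, 0.0007, 0]},
  {"finger_gap": 0.03, "trans": [0.002, 0.0007, 0]},
  {"finger_gap": 0.03, "trans": [0.002, 0.0007, 0]},
])

```text
clock: 9.72
position: [0.4908, -0.1637, 0.0416]
tool_rot: [-3.141, 0.001, 1.872]
force: [-5.5, -6.6, 2.6]
grip_width: 0.0323
finger_force: 61.4
```

```bash
python3 f.py
```

```text
board F [-6.63 -5.76  1.96] pos [ 0.4908 -0.1637  0.0416] place rel [ 0.0004  0.0006 -0.0001] [-3.141e+00  1.000e-03  1.872e+00] 61.4
```

Both bars are now loaded at about 6 N with the housing up. Next I press it down.

Scaled: 0.0105 m / 0.6 = 0.0175, 0.009 m / 0.6 = 0.015.

nudge_tcp([
  {"finger_gap": 0.03, "trans": [0, 0, 0.005]},
  {"finger_gap": 0.03, "trans": [0, 0, 0.01]},
  {"finger_gap": 0.03, "trans": [0, 0, 0.015]},
  {"finger_gap": 0.03, "trans": [0, 0, 0.0175]},
  {"finger_gap": 0.03, "trans": [0, 0, 0.0175]},
])

```text
clock: 10.5
position: [0.4907, -0.164, 0.0311]
tool_rot: [-3.141, 0.001, 1.872]
force: [-5.1, -7.8, 4.1]
grip_width: 0.0323
finger_force: 61.8
```

```bash
python3 f.py
```

```text
board F [-7.67 -6.    4.82] pos [ 0.4908 -0.1639  0.0312] place rel [ 0.0003  0.0004 -0.0105] [-3.141e+00  1.000e-03  1.872e+00] 61.8
```

Scaled: 0.003 m / 0.6 = 0.005, 0.002 m / 0.6 = 0.0033.

nudge_tcp([
  {"finger_gap": 0.03, "trans": [0, 0, 0.0017]},
  {"finger_gap": 0.03, "trans": [0, 0, 0.0033]},
  {"finger_gap": 0.03, "trans": [0, 0, 0.005]},
  {"finger_gap": 0.03, "trans": [0, 0, 0.005]},
  {"finger_gap": 0.03, "trans": [0, 0, 0.005]},
])

```text
clock: 11.28
position: [0.491, -0.1643, 0.0298]
tool_rot: [3.141, 0.001, 1.871]
force: [-15.5, -5.9, 46.4]
grip_width: 0.0322
finger_force: 67.4
```

```bash
python3 f.py
```

```text
board F [-16.77  -1.52  46.5 ] pos [ 0.491  -0.1644  0.0298] place rel [ 0.0004 -0.0001 -0.0119] [3.141e+00 1.000e-03 1.871e+00] 67.4
```

Bottomed out, but harder than needed. I'll ease off slightly and restore the side push.

nudge_tcp([
  {"finger_gap": 0.03, "trans": [0, 0, -0.0012]},
  {"finger_gap": 0.03, "trans": [0.0005, 0, -0.0023]},
  {"finger_gap": 0.03, "trans": [0.001, 0, -0.0023]},
  {"finger_gap": 0.03, "trans": [0.001, 0, -0.0023]},
  {"finger_gap": 0.03, "trans": [0.001, 0, -0.0023]},
])

```text
clock: 12.05
position: [0.4909, -0.1641, 0.0303]
tool_rot: [3.141, 0.002, 1.871]
force: [-7.5, -10.0, 20.0]
grip_width: 0.032
finger_force: 63.8
```

```bash
python3 f.py
```

```text
board F [-10.95  -8.08  20.01] pos [ 0.4909 -0.1641  0.0303] place rel [ 0.0003  0.0002 -0.0114] [3.141e+00 2.000e-03 1.871e+00] 63.8
```

Scaled: 0.0005 m / 0.6 = 0.0008, -0.0004 m / 0.6 = -0.0007.

nudge_tcp([
  {"finger_gap": 0.03, "trans": [0.0003, 0, -0.0007]},
  {"finger_gap": 0.03, "trans": [0.0008, 0, -0.0007]},
  {"finger_gap": 0.03, "trans": [0.0008, 0, -0.0007]},
  {"finger_gap": 0.03, "trans": [0.0008, 0, -0.0007]},
])

```text
clock: 12.7
position: [0.4908, -0.1639, 0.0305]
tool_rot: [3.141, 0.002, 1.871]
force: [-6.3, -13.1, 12.8]
grip_width: 0.032
finger_force: 62.7
```

```bash
python3 f.py; python3 - <<'E'
from h import *
w=optics.grab_frame('wrist'); s=optics.grab_frame('side')
a=cv2.resize(s[215:275,275:335],(560,560),interpolation=cv2.INTER_CUBIC)
cv2.imwrite('pics/f1.png',a)
E
```

```text
board F [ -9.51 -10.87  12.74] pos [ 0.4908 -0.1639  0.0305] place rel [ 0.0003  0.0004 -0.0112] [3.141e+00 2.000e-03 1.871e+00] 62.7
```

View pics/f1.png

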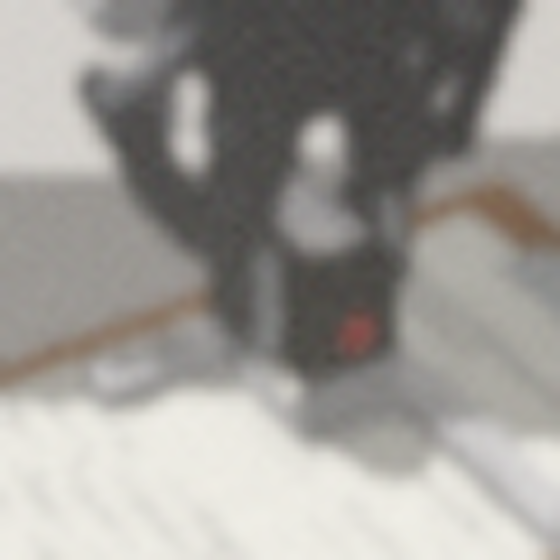

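The view shows the housing pressed down over the foot in the corner. The forces are about 9.5 N and 11 N sideways and 13 N down, with the arm at rest, so I'm handing in.

```bash
python3 -c "
from workcell import bot, optics
print(bot.job_done())"
```

```text
the job is handed in; nothing more can be done
None
```

I handed the job in at about 13 s, still holding the short stamp in the corner, pressed down about 11–12 mm (estimated from tool height) and pushed against both bars with roughly 10 N each; the hand-in returned no verdict.

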